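# Fetch the dye bottle from under the riser with the reacher

## Robot

A 7-joint arm with a two-finger parallel gripper is mounted at the origin on a cart in front of the work surface, level with it; the furniture and walls round the work are solid. World frame = base frame: x ahead of the robot, y to its left, z up, the work surface at z = 0. Lengths are in m, angles in rad, forces in N, time in s.
With the tool pointing down it reaches from about 0.425 to 0.825 m from the base axis. Payload 3.6 kg.
Tool frame: the origin (TCP) lies midway between the tips of the shut fingers; the grasp point (between the pads) lies 19 mm behind it; z points along the fingers, y is the line along which they close (so a half turn about z gives the same grasp; the last joint's range is limited). The gripper opens to 85 mm and grips with 20 to 120 N. Pads are 22 mm wide; open, the fingers measure 114 mm over their backs; the gripper's body (76 mm by 85 mm) begins 54 mm behind the grasp point. The pads swing forward as they close: fully open they stand 13 mm farther back than shut.
Start: joints at [1.226, 0.615, -0.013, 1.423, 0.008, 1.103, -0.04], TCP at [0.203, -0.617, 0.231] pointing down, gripper open.
Joint ranges: [-3.12, 3.12], [-0.3, 2.06], [-1.34, 1.32], [0.26, 2.42], [-1.36, 4.5], [0.01, 1.98], [-2.84, 2.84]. Speed limits (rad/s): [2.79, 2.79, 3.14, 3.14, 3.14, 3.14, 3.14].

## Interface

Orientations are given as a unit quaternion [w, x, y, z].
In Python, from station import sense, vision, ticket gives the robot as it stands.
- The arm moves only by the tool servo_tool, never from a script. Its argument "rows" is a list of rows, each a list of 2 entries, a list of its own where there are three numbers: the shift along the tool's x, y, z in cm, then the turn, a rotation vector about the tool's x, y, z in degrees. In form: [[[x, y, z], [wx, wy, wz]], ...]. A call has 1 to 12 rows; each row shifts and turns the commanded pose from where the row before left it, along the tool's axes as they then stand; what a row does not reach is not made up. A row lasts 1/12 s, in which the tool goes at most 41.7 mm and 7.16 degrees, less where a joint would pass 70% of its speed; a pose out of reach is approached as far as the arm can. A call is refused whole if a number of a shift passes 4.17 or a number of a turn 7.16, either way. A call with a gripper value outside its range is refused whole. "hand" is the opening, from 0 (shut) to 1 (fully open), set as the call begins (left out, the last holds). The fingers move at their own pace and stop on an object; "grip_force" is the grip in N (left out, the last holds). Time passes only in rows, so rows that do not move let the fingers close. It gives the time, the measured TCP pose, the force, the opening and the grip force at its end, in the units of the state.
- sense(): the state, without advancing time (a new reading comes with each control period).
- vision.read_camera(name): name is "side" or "top"; returns the picture (384x512x3 uint8, blue, green, red); there is no depth.
- vision.calibration(name): a dict with "mtx" (3x3 intrinsics, pixels), "world_from_camera" (4x4, takes a point from camera to world coordinates). Camera axes: x right, y down, z forward; pixel columns grow to the right and rows downward; lengths in m; the calibration is good to about 2 mm. A picture is of the moment at which its call begins. calibration takes no time and is no camera call.
- ticket.finish_job(): hands the job in; it is judged then, once.
The state is a dict: "clock": time; "qpos": joint angles; "joint_velocities": joint speeds; "effort": joint torques, N m; "position": TCP position; "tool_rot": TCP orientation; "wrist_force": force on the tool from outside, world axes, zero at the start; "moment": the same for the moment, N m; "width": finger opening in m; "grip_force": force on a finger pad.
Only numpy, scipy, OpenCV 4.12 (cv2) and the standard library are available. Lean on these libraries where they do the work, as an engineer would, in place of code of your own. Each camera call takes 0.05 s, during which the arm holds its last target. There are 200 camera calls.

## Task

The small dye bottle has been pushed back under the low clear riser, where no hand fits. Take the reacher by its handle, slide its jaws in round the bottle, squeeze the trigger just firmly enough to hold the thin-walled bottle without straining it, and draw it out upright through the riser's open front on to the free worktop. Then let the trigger go so that the jaws open, and leave the reacher standing on the worktop; touch the bottle only with the reacher and leave the other things alone.

Things in the scene. Friction and masses are not known exactly. Their poses are not given: they have to be found in the camera images.
- reacher: Hand reacher standing flat on the worktop, 286 mm long, 0.26 kg, foot under handle and jaw end, so that it slides along. Origin at worktop level under the handle's middle; +x along the 14 mm shaft (at z = 26 mm) to the jaws, +y sideways to the trigger, z up. A cross bar 108 mm wide (y -48 to +60) at x = 175 to 189 mm carries the two jaws, which end at x = 241 mm.
- reacher_grip (a point): Where to hold it: middle of handle and free trigger, at (0, 12, 32) mm in the reacher's frame. Handle: white block, x -45 to 45, y -13 to 13, z 0 to 54 mm. Black trigger plate, x -32 to 32, z 10 to 50 mm, its outer face at y = +37 mm when free. Take both together between two fingers from above, closing along y: 50 mm over all when free.
- reacher_mouth (a point): Where the bottle's axis should come before squeezing: (217, 9, 12) mm in the reacher's frame, about midway between the open jaws. Upright rubber pads, x 197 to 237, z 4 to 20 mm. Outer faces of the jaws are 103 mm apart when open.
- reacher_jaw_fixed (a point): Fixed jaw on the -y side, point at (217, -43, 12) mm in the reacher's frame. Its pad is set by a thumbscrew and its face lies anywhere from y = -22 to -12 mm: this differs each time and is not told, so the trigger travel at which the bottle is gripped must be felt.
- reacher_jaw_moving (a point): Moving jaw on the +y side, point at (217, 52, 12) mm when open. Pad face at y = +32 mm with the trigger free; goes 1.5 mm towards the other pad per mm of trigger. The pad is sprung: once the bottle is pinched it yields 1.5 N per mm (12 mm at most), so each further mm of trigger adds 2.25 N on each side of the bottle and about 3.5 N on the trigger.
- reacher_trigger (a joint): How far the trigger plate is pressed towards the handle, m: 0 free, 0.020 fully pressed. Its own return spring takes 3 N at 0 rising evenly to 6 N at 0.020; let go, it springs back and opens the jaws. As the reacher shifts sideways on the worktop while squeezed, up to about 4 N of rubbing can add slowly to the force felt; the pinch itself shows as a steep rise.
- dye_bottle: Small upright round lab bottle with a white cap, 32 mm in diameter, 62 mm tall, 0.1 to 0.2 kg, loose under the riser. Origin at the centre of its underside, z up. Thin-walled: the reacher must never press on it with more than 8 N in all (4 N by each of the two pads); 1.5 to 3 N a side holds it well.
- riser: Clear acrylic bench riser on four thin metal legs, fixed: 160 mm deep (own x), 240 mm wide (own y), board underside 85 mm, top 95 mm above the worktop. Origin at worktop level under its middle. Open front at own x = -80 mm, between legs 14 mm thick at y = +-111 mm; the other three sides have a 26 mm high metal rim. The bottle comes out towards own -x.
- timer: Bystander: small white kitchen-style lab timer lying flat, 67x63x19 mm. Leave it.
- pen: Bystander: marker pen lying near the front edge, 135 mm long. Leave it.
- amber_bottle: Bystander: brown bottle with a black cap, 45 mm in diameter, 98 mm tall. Leave it.
- comb: Bystander: clear gel comb lying near the front edge, 100x40x12 mm. Leave it.

How it is judged:
On the way, in this order (a step that is already met when the one before it is completed fails the run):
1. the jaws hold the bottle with at least 2 N in all (1 N a side) while it is still under the riser (contact force between reacher and dye_bottle above 2 N and value of joint reacher_trigger above 0.006 m and x of dye_bottle in the frame of riser above -0.03 m), for 0.3 s.
2. the bottle is drawn out in front of the riser, still held in the jaws (contact force between reacher and dye_bottle above 0.5 N and value of joint reacher_trigger above 0.006 m and x of dye_bottle in the frame of riser below -0.1 m), for 0.1 s.
At the end, for the whole second after the job is handed in: The bottle stands upright and at rest on the worktop, wholly out in front of the riser (its axis at least 20 mm clear of the front edge line); the trigger is released (pressed less than 4 mm) and the reacher stands at rest on the worktop (x of dye_bottle in the frame of riser below -0.1 m and angle between each of dye_bottle, reacher's own z axis and vertical below 0.1 rad and height (world z) of dye_bottle between -0.006 and 0.006 m and linear speed of each of dye_bottle, reacher below 0.02 m/s and value of joint reacher_trigger below 0.004 m and height (world z) of reacher below 0.006 m); the robot touches nothing.
It fails at once if the reacher presses on the bottle with more than 8 N in all (4 N a side) (contact force between reacher and dye_bottle above 8 N).
It fails at once if the bottle tips by more than 30 degrees (angle between dye_bottle's own z axis and vertical above 0.52 rad).
It fails at once if the robot itself (arm or fingers) touches the bottle (contact force between any of the arm, the fingers and dye_bottle above 0.3 N).
It fails at once if the riser is struck with more than 15 N (contact force between any of reacher, the arm and riser above 15 N).
It fails at once if a bystander is moved by more than 30 mm (distance of any of timer, pen, amber_bottle, comb from where it was at the start of the episode above 0.03 m).
It also fails if it takes over 67 s, if anything falls off the work surface, if the arm or the gripper's body presses on something with over 40 N, if the wrist force passes 120 N, or if a joint passes its speed limit or range.

## Working session

There is one attempt and no reset: what is moved stays moved. The work goes in short steps, Python scripts to look and compute and a tool call to move; the robot and the scene stay as the last step left them, time stands still between calls to the robot, and variables do not carry over. Pictures are saved under pics/ and viewed, at most 11 in all, crops included, and the job is handed in when it is done.

Besides the shell and the picture viewer there is one more tool, called after "Call:" as name(argument=value, ...) on one line, values as JSON. servo_tool: Moves the arm, as the interface text tells. Its arguments: {"type":"object","properties":{"rows":{"type":"array","items":{"type":"array"}},"hand":{"type":"number"},"grip_force":{"type":"number"}},"required":["rows"]}

```bash
mkdir -p pics; cat > h.py <<'E'
import numpy as np,cv2
from station import sense,vision,ticket
def ray(n,u,v,z):
    c=vision.calibration(n);T=np.array(c["world_from_camera"]);K=np.array(c["mtx"])
    d=T[:3,:3]@np.linalg.solve(K,[u,v,1.]);o=T[:3,3]
    return (o+d*(z-o[2])/d[2])
def proj(n,p):
    c=vision.calibration(n);T=np.linalg.inv(np.array(c["world_from_camera"]));K=np.array(c["mtx"])
    q=K@(T[:3,:3]@np.array(p)+T[:3,3]);return q[:2]/q[2]
E
python3 - <<'E'
from h import *
for n in("top","side"):
    im=vision.read_camera(n);cv2.imwrite(f"pics/{n}0.png",im)
    c=vision.calibration(n);print(n,np.round(c["mtx"],1).tolist(),np.round(c["world_from_camera"],3).tolist())
s=sense();print(s)
E
```

```text
top [[389.5, 0.0, 255.4], [0.0, 389.5, 185.6], [0.0, 0.0, 1.0]] [[0.004, -0.981, 0.196, 0.364], [-1.0, -0.008, -0.021, 0.04], [0.022, -0.196, -0.98, 1.087], [0.0, 0.0, 0.0, 1.0]]
side [[398.3, 0.0, 265.5], [0.0, 398.3, 197.2], [0.0, 0.0, 1.0]] [[0.978, -0.107, 0.181, 0.401], [-0.211, -0.513, 0.832, -0.736], [0.004, -0.852, -0.524, 0.538], [0.0, 0.0, 0.0, 1.0]]
{'clock': 0.1, 'qpos': array([ 1.22654284,  0.61582617, -0.01261948,  1.42475135,  0.00813862,
        1.10342232, -0.04040656]), 'joint_velocities': array([ 0.00222142, -0.00211597, -0.00075799, -0.00424066,  0.00097823,
        0.00042424, -0.00183555]), 'effort': array([ 1.93538210e-03, -4.70379639e+01,  2.60539697e-01, -1.71569806e+01,
        1.01403182e-02,  5.85523914e-03,  1.22319656e-05]), 'position': array([ 0.20286566, -0.61679656,  0.23024742]), 'tool_rot': array([-1.15793880e-03,  9.87398691e-01,  1.58248022e-01, -2.17489687e-04]), 'wrist_force': array([ 0.05054492, -0.26232554,  0.12010887]), 'moment': array([0.04462194, 0.01527056, 0.03230173]), 'grip_force': 0.0, 'width': 0.08531491632182817}
```

View pics/top0.png

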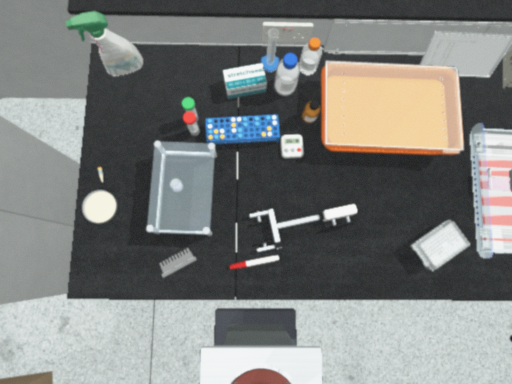

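View pics/side0.png

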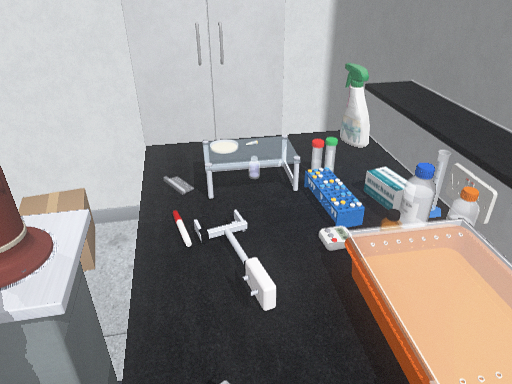

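The top view shows the riser at (181,188) with the white bottle cap at (176,185). The reacher has its handle at (340,215) and its jaws at about (265,230), pointing left. I'll enlarge this part to measure it precisely.

```bash
python3 - <<'E'
from h import *
t=cv2.imread("pics/top0.png");s=cv2.imread("pics/side0.png")
a=cv2.resize(t[130:280,140:365],(792,528),interpolation=cv2.INTER_CUBIC);cv2.imwrite("pics/topc.png",a)
b=cv2.resize(s[130:320,150:350],(570,542),interpolation=cv2.INTER_CUBIC);cv2.imwrite("pics/sidec.png",b)
E
```

```text
(no output)
```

View pics/topc.png

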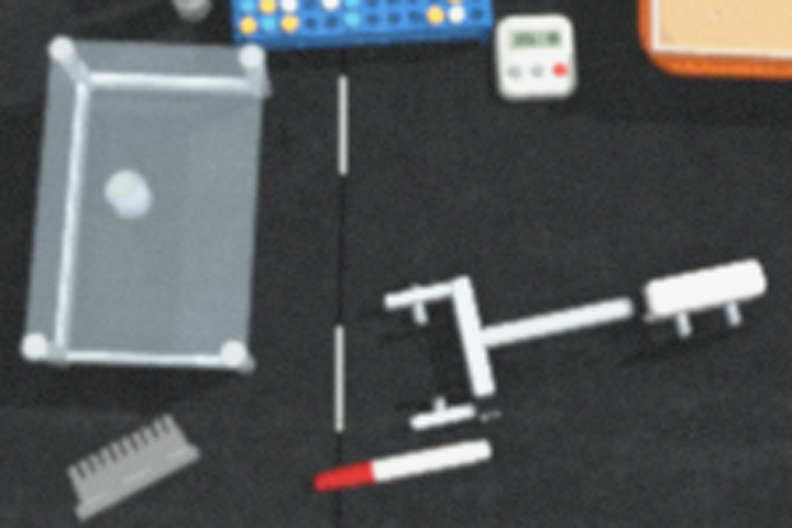

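View pics/sidec.png

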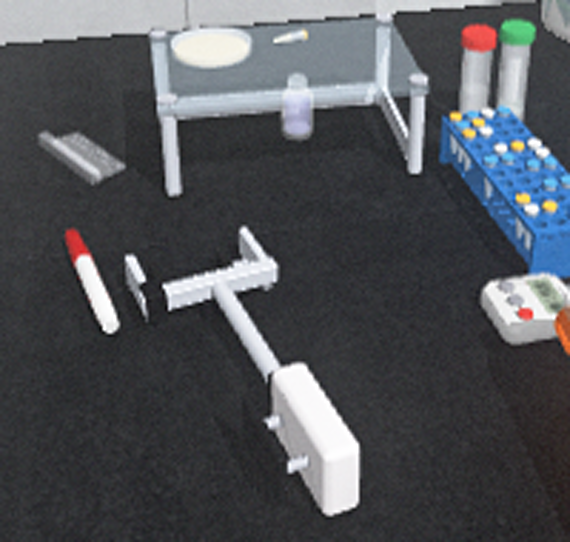

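```bash
cat > m.py <<'E'
from h import *
C=lambda X,Y:(140+X/3.52,130+Y/3.52)
S=lambda X,Y:(150+X/2.85,130+Y/2.853)
r3=lambda a:np.round(a,4).tolist()
R={k:ray("top",*C(*p),.095)[:2] for k,p in dict(bl=(62,50),fl=(252,57),br=(36,346),fr=(233,352)).items()}
for k in R:print(k,r3(R[k]))
print("riser side",r3(ray("side",*S(418,85),.095)),r3(ray("side",*S(168,103),.095)),r3(ray("side",*S(158,35),.095)))
print("front leg feet",r3(ray("side",*S(415,172),0)),r3(ray("side",*S(174,193),0)))
print("bottle top",r3(ray("top",*C(124,187),.062)), "side base",r3(ray("side",*S(298,137),0)),"side cap top",r3(ray("side",*S(296,76),.062)))
t=cv2.imread("pics/top0.png")
m=(t.min(2)>205).astype(np.uint8)
n,l,st,ce=cv2.connectedComponentsWithStats(m)
for i in range(1,n):
    x,y,w,h,a=st[i]
    if 240<x<365 and 195<y<270:
        print(st[i],np.round(ce[i],1))
        c=np.argwhere(l==i)[:,::-1].astype(np.float32);r=cv2.minAreaRect(c);print(np.round(cv2.boxPoints(r),1).tolist())
print("shaft",r3(ray("top",*C(490,338),.033)),r3(ray("top",*C(630,308),.033)))
print("bar",r3(ray("top",*C(461,281),.033)),r3(ray("top",*C(486,393),.033)))
b=[(648,286),(757,262),(764,287),(652,314)]
P=[ray("top",*C(*p),.054) for p in b];print("handle",[r3(p) for p in P],r3(np.mean(P,0)))
E
python3 m.py
```

```text
bl [0.6721, 0.2769]
fl [0.6681, 0.1347]
br [0.4506, 0.2838]
fr [0.4471, 0.1426]
riser side [0.6687, 0.1273, 0.095] [0.4504, 0.1373, 0.095] [0.4542, 0.282, 0.095]
front leg feet [0.6731, 0.137, 0.0] [0.4499, 0.1456, 0.0]
bottle top [0.5744, 0.2322, 0.062] side base [0.579, 0.2255, -0.0] side cap top [0.5794, 0.2341, 0.062]
[324 205  33  14 285] [340.1 211.3]
[[323.6000061035156, 210.10000610351562], [354.79998779296875, 203.5], [356.70001220703125, 212.39999389648438], [325.5, 219.0]]
[250 209  68  33 356] [282.2 221.8]
[[246.5, 236.39999389648438], [251.3000030517578, 205.8000030517578], [317.29998779296875, 216.0], [312.5, 246.6999969482422]]
[259 218   1   2   2] [259.  218.5]
[[259.0, 219.0], [259.0, 219.0], [259.0, 218.0], [259.0, 218.0]]
[258 245  16   6  41] [265.1 247.8]
[[257.29998779296875, 246.6999969482422], [272.20001220703125, 243.39999389648438], [273.1000061035156, 247.3000030517578], [258.1000061035156, 250.60000610351562]]
[246 256  33  10 149] [261.8 260.2]
[[245.8000030517578, 261.0], [277.5, 254.6999969482422], [278.3999938964844, 259.1000061035156], [246.6999969482422, 265.5]]
shaft [0.4641, -0.0479, 0.033] [0.488, -0.1566, 0.033]
bar [0.5081, -0.0257, 0.033] [0.4222, -0.0445, 0.033]
handle [[0.5024, -0.167, 0.054], [0.5215, -0.2513, 0.054], [0.5023, -0.2558, 0.054], [0.4811, -0.1693, 0.054]] [0.5018, -0.2109, 0.054]
```

Call:
servo_tool(rows=[[[0, 0, 0], [0, 0, -7.02]], [[0, 0, 0], [0, 0, -7.02]], [[0, 0, 0], [0, 0, -7.02]], [[0, 0, 0], [0, 0, -7.02]], [[0, 0, 0], [0, 0, -7.02]], [[0, 0, 0], [0, 0, -7.02]], [[0, 0, 0], [0, 0, -7.02]], [[0, 0, 0], [0, 0, -7.02]], [[0, 0, 0], [0, 0, -7.02]], [[0, 0, 0], [0, 0, -7.02]], [[0, 0, 0], [0, 0, -7.02]], [[0, 0, 0], [0, 0, -7.02]]], hand=1)

```text
clock: 1.1
position: [0.2028, -0.6171, 0.2306]
tool_rot: [-0.001, 0.624, 0.781, 0.0]
wrist_force: [0.4, 0.7, 0.7]
width: 0.0851
grip_force: 0.0
```

```bash
cat >> h.py <<'E'
from scipy.spatial.transform import Rotation as Ro
def delta(p,yaw):
    s=sense();q=s["tool_rot"];R=Ro.from_quat([q[1],q[2],q[3],q[0]]).as_matrix()
    cur=np.degrees(np.arctan2(R[1,0],R[0,0]))
    print("t",s["clock"],"pos",np.round(s["position"],4),"yaw x",round(cur,2),"tilt",np.round(R[:,2],3),"w",round(s["width"],4),"F",np.round(s["wrist_force"],1),"g",s["grip_force"],"q7",np.round(s["qpos"][6],2))
    print("d tool cm",np.round(100*R.T@(np.array(p)-s["position"]),2),"wz",round(-((yaw-cur+180)%360-180),2))
E
python3 -c "
from h import *
delta([.489,-.2136,.12],102.4)"
```

```text
t 1.1 pos [ 0.2028 -0.6171  0.2306] yaw x 102.79 tilt [-0.001  0.001 -1.   ] w 0.0851 F [0.4 0.7 0.7] g 0.0 q7 1.23
d tool cm [32.99 36.85 11.1 ] wz 0.39
```

Call:
servo_tool(rows=[[[2.0, 2.2, 0], [0, 0, 0]], [[2.7, 3.0, 0], [0, 0, 0]], [[2.7, 3.0, 0], [0, 0, 0]], [[2.7, 3.0, 0], [0, 0, 0]], [[2.7, 3.0, 0], [0, 0, 0]], [[2.7, 3.0, 0], [0, 0, 0]], [[2.7, 3.0, 0], [0, 0, 0]], [[2.7, 3.0, 0], [0, 0, 0]], [[2.7, 3.0, 0], [0, 0, 0]], [[2.7, 3.0, 0], [0, 0, 0]], [[2.7, 3.0, 0], [0, 0, 0]], [[2.7, 3.0, 0], [0, 0, 0]]])

```text
clock: 2.1
position: [0.4789, -0.2303, 0.231]
tool_rot: [-0.0, 0.626, 0.779, -0.0]
wrist_force: [1.1, -0.5, 0.2]
width: 0.0855
grip_force: 0.0
```

Call:
servo_tool(rows=[[[1.0, 1.3, 2], [0, 0, 0]], [[0, 0, 3], [0, 0, 0]], [[0, 0, 3], [0, 0, 0]], [[0, 0, 1], [0, 0, 0]], [[0, 0, 0], [0, 0, 0]]])

```text
clock: 2.52
position: [0.4867, -0.2189, 0.1385]
tool_rot: [-0.003, 0.626, 0.78, -0.001]
wrist_force: [-0.3, 0.2, -0.1]
width: 0.0856
grip_force: 0.0
```

```bash
python3 -c "
from h import *
delta([.489,-.2136,.012],102.4)
im=vision.read_camera('side');cv2.imwrite('pics/s1.png',cv2.resize(im[170:330,160:340],(720,640))[:600])"
```

```text
t 2.5167 pos [ 0.4867 -0.2189  0.1385] yaw x 102.45 tilt [-0.007  0.003 -1.   ] w 0.0856 F [-0.3  0.2 -0.1] g 0.0 q7 0.28
d tool cm [ 0.42  0.42 12.65] wz 0.05
```

View pics/s1.png

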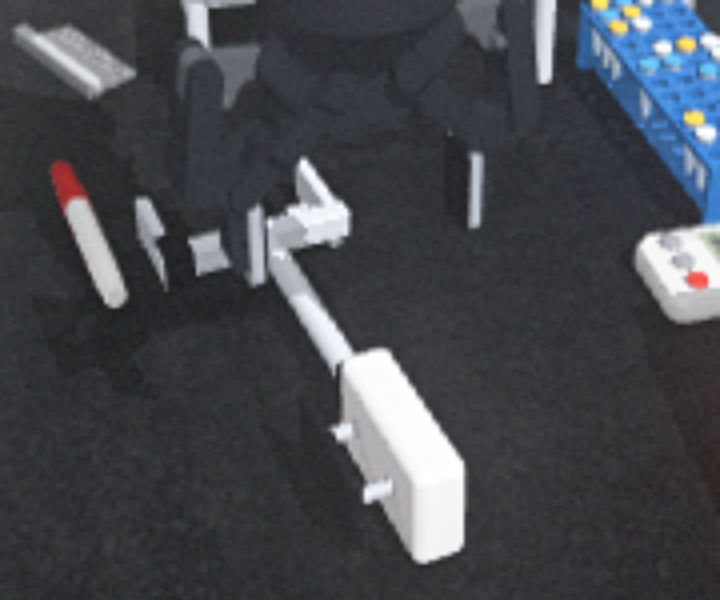

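The fingers straddle the handle line: the handle is at (405,450), with the fingers above it at (255,240) and (475,190). Going down.

Call:
servo_tool(rows=[[[0.3, 0.3, 2], [0, 0, 0]], [[0, 0, 2.5], [0, 0, 0]], [[0, 0, 2.5], [0, 0, 0]], [[0, 0, 2], [0, 0, 0]], [[0, 0, 1.5], [0, 0, 0]], [[0, 0, 1.0], [0, 0, 0]], [[0, 0, 0.6], [0, 0, 0]], [[0, 0, 0], [0, 0, 0]], [[0, 0, 0], [0, 0, 0]]])

```text
clock: 3.32
position: [0.4922, -0.2162, 0.0213]
tool_rot: [0.001, 0.626, 0.78, 0.0]
wrist_force: [-0.8, 0.6, 0.3]
width: 0.0854
grip_force: 0.0
```

```bash
python3 -c "
from h import *
delta([.489,-.2136,.012],102.4)"
```

```text
t 3.3167 pos [ 0.4922 -0.2162  0.0213] yaw x 102.43 tilt [ 0.002 -0.001 -1.   ] w 0.0854 F [-0.8  0.6  0.3] g 0.0 q7 0.18
d tool cm [ 0.33 -0.26  0.93] wz 0.03
```

Call:
servo_tool(rows=[[[0.3, -0.2, 0.5], [0, 0, 0]], [[0, 0, 0.3], [0, 0, 0]], [[0, 0, 0], [0, 0, 0]], [[0, 0, 0], [0, 0, 0]], [[0, 0, 0], [0, 0, 0]], [[0, 0, 0], [0, 0, 0]]], hand=0.63, grip_force=20)

```text
clock: 3.82
position: [0.4893, -0.2131, 0.0126]
tool_rot: [0.0, 0.626, 0.78, 0.0]
wrist_force: [1.9, 0.7, 0.8]
width: 0.0539
grip_force: 0.6
```

Call:
servo_tool(rows=[[[0, 0, 0], [0, 0, 0]], [[0, 0, 0], [0, 0, 0]], [[0, 0, 0], [0, 0, 0]], [[0, 0, 0], [0, 0, 0]]], hand=0.58)

```text
clock: 4.15
position: [0.4899, -0.2131, 0.0128]
tool_rot: [0.001, 0.626, 0.78, 0.001]
wrist_force: [2.1, 1.4, 2.7]
width: 0.0495
grip_force: 4.6
```

Call:
servo_tool(rows=[[[0, 0, 0], [0, 0, 0]], [[0, 0, 0], [0, 0, 0]], [[0, 0, 0], [0, 0, 0]], [[0, 0, 0], [0, 0, 0]]], hand=0.56)

```text
clock: 4.48
position: [0.4907, -0.213, 0.0131]
tool_rot: [0.002, 0.626, 0.78, 0.001]
wrist_force: [3.9, 2.1, 5.4]
width: 0.0479
grip_force: 5.7
```

Call:
servo_tool(rows=[[[0, 0, -0.1], [0, 0, 0.4]], [[0, 0, 0], [0, 0, 1.0]], [[0, 0, 0], [0, 0, 1.4]], [[0, 0, 0], [0, 0, 1.4]], [[0, 0, 0], [0, 0, 1.4]], [[0, 0, 0], [0, 0, 1.4]], [[0, 0, 0], [0, 0, 1.4]], [[0, 0, 0], [0, 0, 1.4]], [[0, 0, 0], [0, 0, 1.4]], [[0, 0, 0], [0, 0, 1.4]], [[0, 0, 0], [0, 0, 1.0]], [[0, 0, 0], [0, 0, 0.3]]])

```text
clock: 5.48
position: [0.4886, -0.2131, 0.0132]
tool_rot: [-0.0, 0.716, 0.698, -0.0]
wrist_force: [-1.0, 0.0, -1.7]
width: 0.0477
grip_force: 3.5
```

Call:
servo_tool(rows=[[[0.2, 0.2, 0], [0, 0, 0]], [[0.4, 0.35, 0], [0, 0, 0]], [[0.4, 0.35, 0], [0, 0, 0]], [[0.4, 0.35, 0], [0, 0, 0]], [[0.4, 0.35, 0], [0, 0, 0]], [[0.4, 0.35, 0], [0, 0, 0]], [[0.4, 0.35, 0], [0, 0, 0]], [[0.4, 0.35, 0], [0, 0, 0]], [[0.4, 0.35, 0], [0, 0, 0]], [[0.4, 0.35, 0], [0, 0, 0]], [[0.4, 0.35, 0], [0, 0, 0]], [[0.4, 0.35, 0], [0, 0, 0]]])

```text
clock: 6.48
position: [0.5307, -0.168, 0.0133]
tool_rot: [-0.0, 0.716, 0.698, 0.0]
wrist_force: [-0.5, -0.8, -2.2]
width: 0.0479
grip_force: 3.3
```

Call:
servo_tool(rows=[[[0.4, 0.35, 0], [0, 0, 0]], [[0.4, 0.35, 0], [0, 0, 0]], [[0.4, 0.35, 0], [0, 0, 0]], [[0.4, 0.35, 0], [0, 0, 0]], [[0.4, 0.35, 0], [0, 0, 0]], [[0.4, 0.35, 0], [0, 0, 0]], [[0.4, 0.35, 0], [0, 0, 0]], [[0.4, 0.35, 0], [0, 0, 0]], [[0.4, 0.35, 0], [0, 0, 0]], [[0.2, 0.15, 0], [0, 0, 0]], [[0, 0, 0], [0, 0, 0]]])

```text
clock: 7.4
position: [0.5651, -0.13, 0.0134]
tool_rot: [-0.0, 0.716, 0.698, 0.001]
wrist_force: [-0.4, 0.9, -2.4]
width: 0.048
grip_force: 3.3
```

```bash
python3 -c "
from h import *
delta([.568,.015,.013],88.5)
t=vision.read_camera('top');s=vision.read_camera('side')
cv2.imwrite('pics/top2.png',t);cv2.imwrite('pics/side2.png',s)
a=cv2.resize(t[130:280,140:340],(400,300),interpolation=cv2.INTER_CUBIC);b=cv2.resize(s[120:320,150:350],(400,400),interpolation=cv2.INTER_CUBIC)
a=cv2.resize(t[130:270,140:340],(800,560),interpolation=cv2.INTER_CUBIC);cv2.imwrite('pics/t2.png',a)
cv2.imwrite('pics/s2.png',cv2.resize(s[125:275,150:350],(800,600),interpolation=cv2.INTER_CUBIC))"
```

```text
t 7.4 pos [ 0.5651 -0.13    0.0134] yaw x 88.61 tilt [ 0.001  0.001 -1.   ] w 0.048 F [-0.4  0.9 -2.4] g 3.3381829352583736 q7 -0.12
d tool cm [14.5  -0.06  0.05] wz 0.11
```

View pics/t2.png

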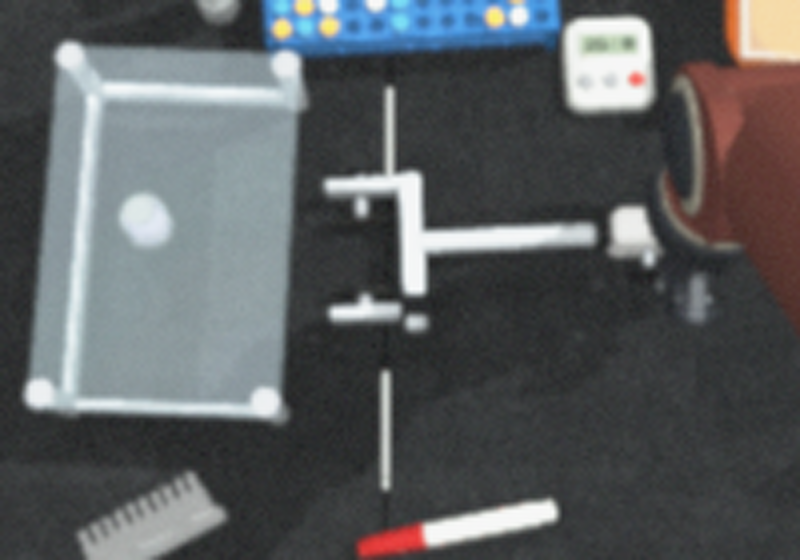

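View pics/s2.png

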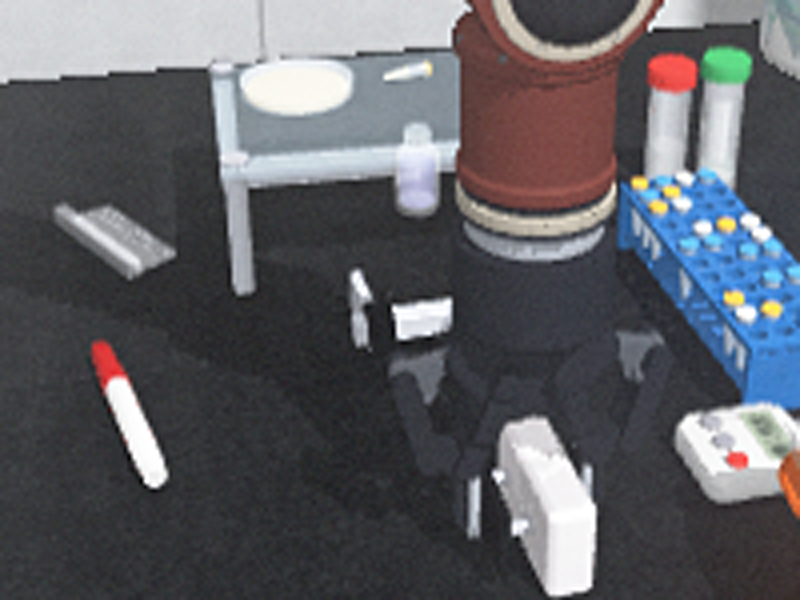

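```bash
python3 -c "
from h import *
C=lambda X,Y:(140+X/4,130+Y/4)
D=lambda X,Y:(150+X/4,125+Y/4)
for n,p,z in [('shaft',(430,241),.033),('shaft2',(590,234),.033),('fix tip',(325,187),.03),('mov tip',(330,314),.03),('bar top',(410,173),.033),('cap',(143,214),.062)]:
  print(n,np.round(ray('top',*C(*p),z),4))
print(np.round(ray('side',*D(417,214),0),4),np.round(ray('side',*D(417,130),.062),4))
print('pred base px',(proj('side',[.577,.232,0])-[150,125])*4,(proj('top',[.577,.232,.062])-[140,130])*4,(proj('top',[.577,.232,.0])-[140,130])*4)
"
```

```text
shaft [0.562  0.0387 0.033 ]
shaft2 [ 0.5678 -0.0716  0.033 ]
fix tip [0.6001 0.1119 0.03  ]
mov tip [0.5113 0.1066 0.03  ]
bar top [0.6099 0.053  0.033 ]
cap [0.5734 0.2308 0.062 ]
[0.5776 0.223  0.    ] [0.5794 0.2286 0.062 ]
pred base px [413.69752297 207.99548975] [141.39771947 208.67690705] [157.07939435 226.58734243]
```

Call:
servo_tool(rows=[[[0, 0.1, 0], [0, 0, 0.5]], [[0, 0.1, 0], [0, 0, 1]], [[0, 0.2, 0], [0, 0, 1]], [[0, 0.2, 0], [0, 0, 1]], [[0, 0.1, 0], [0, 0, 1]], [[0, 0.1, 0], [0, 0, 0.5]], [[0, 0, 0], [0, 0, 0]], [[0, 0, 0], [0, 0, 0]]])

```text
clock: 8.17
position: [0.5726, -0.1318, 0.0134]
tool_rot: [0.0, 0.746, 0.666, 0.0]
wrist_force: [-0.2, -0.8, -1.0]
width: 0.0482
grip_force: 3.3
```

```bash
cat >> h.py <<'E'
def shaft(save=None):
    t=vision.read_camera('top')
    if save: cv2.imwrite(save,t)
    m=(t.min(2)>150).astype(np.uint8)
    p=sense()["position"];P=[]
    for dy in np.linspace(.07,.15,17):
        u,v=proj('top',[p[0],p[1]+dy,.033]);u=int(round(u));v0=int(v)
        c=np.arange(v0-13,v0+14);g=t[v0-13:v0+14,u].min(1).astype(float);g=np.clip(g-110,0,None)
        if g.sum()>0:P.append(ray('top',u,(c*g).sum()/g.sum(),.033)[:2])
    P=np.array(P);k=np.polyfit(P[:,1],P[:,0],1);res=np.std(P[:,0]-np.polyval(k,P[:,1]))
    print("shaft yaw",90-np.degrees(np.arctan(k[0])),"x at tcp y",np.polyval(k,p[1]),"x at mouth y",np.polyval(k,p[1]+.217),"res",res,len(P))
E
python3 -c "
from h import *
delta([.568,.015,.013],88.5)
shaft('pics/t3.png')"
```

```text
t 8.1667 pos [ 0.5726 -0.1318  0.0134] yaw x 83.53 tilt [ 0. -0. -1.] w 0.0482 F [-0.2 -0.8 -1. ] g 3.271010581520386 q7 -0.18
d tool cm [14.53 -2.11  0.04] wz -4.97
shaft yaw 88.45348613901191 x at tcp y 0.5806119248011048 x at mouth y 0.5864705593094816 res 0.00018125323513067815 17
```

Call:
servo_tool(rows=[[[0.2, -0.03, 0], [0, 0, 0]], [[0.4, -0.06, 0], [0, 0, 0]], [[0.4, -0.06, 0], [0, 0, 0]], [[0.4, -0.06, 0], [0, 0, 0]], [[0.4, -0.06, 0], [0, 0, 0]], [[0.4, -0.06, 0], [0, 0, 0]], [[0.4, -0.06, 0], [0, 0, 0]], [[0.4, -0.06, 0], [0, 0, 0]], [[0.4, -0.06, 0], [0, 0, 0]], [[0.4, -0.06, 0], [0, 0, 0]], [[0.4, -0.06, 0], [0, 0, 0]], [[0.4, -0.06, 0], [0, 0, 0]]])

```text
clock: 9.22
position: [0.5706, -0.0848, 0.0133]
tool_rot: [0.0, 0.746, 0.666, 0.0]
wrist_force: [0.1, -1.0, -0.6]
width: 0.0477
grip_force: 3.5
```

Call:
servo_tool(rows=[[[0.4, -0.06, 0], [0, 0, 0]], [[0.4, -0.06, 0], [0, 0, 0]], [[0.4, -0.06, 0], [0, 0, 0]], [[0.4, -0.06, 0], [0, 0, 0]], [[0.4, -0.06, 0], [0, 0, 0]], [[0.4, -0.06, 0], [0, 0, 0]], [[0.2, -0.03, 0], [0, 0, 0]], [[0, 0, 0], [0, 0, 0]]])

```text
clock: 9.88
position: [0.5697, -0.0577, 0.0134]
tool_rot: [-0.0, 0.745, 0.667, 0.0]
wrist_force: [-0.1, 0.5, -1.6]
width: 0.0482
grip_force: 3.5
```

```bash
python3 -c "
from h import *
delta([.5675,.0135,.013],83.5)
shaft('pics/t4.png')"
```

```text
t 9.8833 pos [ 0.5697 -0.0577  0.0134] yaw x 83.62 tilt [ 0.     0.001 -1.   ] w 0.0482 F [-0.1  0.5 -1.6] g 3.457451810245402 q7 -0.29
d tool cm [ 7.05 -1.01  0.04] wz 0.12
shaft yaw 87.82872303867198 x at tcp y 0.5772964425308938 x at mouth y 0.5855237985805888 res 0.002152478878530164 17
```

Call:
servo_tool(rows=[[[0.2, -0.04, 0], [0, 0, 0]], [[0.4, -0.07, 0], [0, 0, 0]], [[0.4, -0.07, 0], [0, 0, 0]], [[0.4, -0.07, 0], [0, 0, 0]], [[0.4, -0.07, 0], [0, 0, 0]], [[0.4, -0.07, 0], [0, 0, 0]], [[0.4, -0.07, 0], [0, 0, 0]], [[0.4, -0.07, 0], [0, 0, 0]], [[0.4, -0.07, 0], [0, 0, 0]], [[0.4, -0.07, 0], [0, 0, 0]], [[0.4, -0.07, 0], [0, 0, 0]], [[0.4, -0.07, 0], [0, 0, 0]]])

```text
clock: 10.93
position: [0.5668, -0.0119, 0.0134]
tool_rot: [-0.0, 0.746, 0.666, 0.0]
wrist_force: [0.0, -1.2, -1.4]
width: 0.0478
grip_force: 3.4
```

Call:
servo_tool(rows=[[[0.4, -0.07, 0], [0, 0, 0]], [[0.4, -0.07, 0], [0, 0, 0]], [[0.4, -0.07, 0], [0, 0, 0]], [[0.4, -0.07, 0], [0, 0, 0]], [[0.4, -0.07, 0], [0, 0, 0]], [[0.2, -0.04, 0], [0, 0, 0]], [[0, 0, 0], [0, 0, 0]]])

```text
clock: 11.52
position: [0.5654, 0.0112, 0.0134]
tool_rot: [-0.0, 0.745, 0.667, 0.0]
wrist_force: [0.1, 0.3, -1.7]
width: 0.0483
grip_force: 3.5
```

```bash
python3 -c "
from h import *
delta([.566,.0135,.013],83.5)
t=vision.read_camera('top');s=vision.read_camera('side')
a=cv2.resize(t[135:260,140:260],(560,583),interpolation=cv2.INTER_CUBIC)
cv2.imwrite('pics/t5.png',a);cv2.imwrite('pics/side5.png',s)"
```

```text
t 11.5167 pos [0.5654 0.0112 0.0134] yaw x 83.62 tilt [ 0.     0.001 -1.   ] w 0.0483 F [ 0.1  0.3 -1.7] g 3.518963581882417 q7 -0.39
d tool cm [0.24 0.04 0.04] wz 0.12
```

View pics/t5.png

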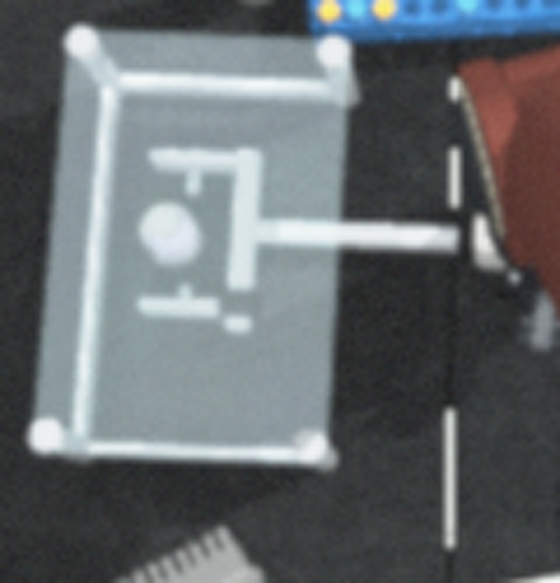

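The bottle sits between the jaws: cap at (168,232), fixed jaw at (200,158) and moving jaw at (180,305). Squeezing in small steps.

Call:
servo_tool(rows=[[[0, 0, 0], [0, 0, 0]], [[0, 0, 0], [0, 0, 0]], [[0, 0, 0], [0, 0, 0]], [[0, 0, 0], [0, 0, 0]]], hand=0.53)

```text
clock: 11.95
position: [0.5654, 0.01, 0.0133]
tool_rot: [-0.0, 0.746, 0.666, 0.0]
wrist_force: [0.2, 1.1, -0.3]
width: 0.0453
grip_force: 4.1
```

Call:
servo_tool(rows=[[[0, 0, 0], [0, 0, 0]], [[0, 0, 0], [0, 0, 0]], [[0, 0, 0], [0, 0, 0]], [[0, 0, 0], [0, 0, 0]]], hand=0.51)

```text
clock: 12.28
position: [0.5659, 0.0098, 0.0136]
tool_rot: [0.0, 0.746, 0.666, 0.0]
wrist_force: [1.9, -0.6, 0.5]
width: 0.0439
grip_force: 4.6
```

Call:
servo_tool(rows=[[[0, 0, 0], [0, 0, 0]], [[0, 0, 0], [0, 0, 0]], [[0, 0, 0], [0, 0, 0]], [[0, 0, 0], [0, 0, 0]]], hand=0.5)

```text
clock: 12.62
position: [0.5661, 0.0098, 0.0137]
tool_rot: [0.001, 0.746, 0.666, 0.001]
wrist_force: [2.2, 0.7, 3.0]
width: 0.043
grip_force: 6.1
```

Call:
servo_tool(rows=[[[0, 0, -0.05], [0, 0, 0]], [[0, 0, 0], [0, 0, 0]], [[0, 0, 0], [0, 0, 0]], [[0, 0, 0], [0, 0, 0]]], hand=0.49)

```text
clock: 12.95
position: [0.5649, 0.0098, 0.0138]
tool_rot: [-0.0, 0.746, 0.666, -0.0]
wrist_force: [0.6, -1.2, 1.9]
width: 0.0421
grip_force: 4.9
```

Call:
servo_tool(rows=[[[0, 0, 0], [0, 0, 0]], [[0, 0, 0], [0, 0, 0]], [[0, 0, 0], [0, 0, 0]], [[0, 0, 0], [0, 0, 0]]], hand=0.485)

```text
clock: 13.28
position: [0.5651, 0.0098, 0.0138]
tool_rot: [-0.0, 0.746, 0.666, -0.0]
wrist_force: [0.6, -1.2, 1.7]
width: 0.042
grip_force: 5.6
```

Call:
servo_tool(rows=[[[0, 0, 0], [0, 0, 0]], [[0, 0, 0], [0, 0, 0]], [[0, 0, 0], [0, 0, 0]], [[0, 0, 0], [0, 0, 0]]], hand=0.48)

```text
clock: 13.62
position: [0.5653, 0.0098, 0.0139]
tool_rot: [0.0, 0.746, 0.666, -0.0]
wrist_force: [-0.4, -1.4, 2.5]
width: 0.0409
grip_force: 6.1
```

Call:
servo_tool(rows=[[[0, 0, 0], [0, 0, 0]], [[0, 0, 0], [0, 0, 0]], [[0, 0, 0], [0, 0, 0]], [[0, 0, 0], [0, 0, 0]]], hand=0.475)

```text
clock: 13.95
position: [0.5655, 0.0099, 0.0139]
tool_rot: [0.0, 0.746, 0.666, 0.0]
wrist_force: [0.4, -0.8, 2.3]
width: 0.0406
grip_force: 6.2
```

Call:
servo_tool(rows=[[[0, 0, 0], [0, 0, 0]], [[0, 0, 0], [0, 0, 0]], [[0, 0, 0], [0, 0, 0]], [[0, 0, 0], [0, 0, 0]]], hand=0.47)

```text
clock: 14.28
position: [0.5657, 0.0098, 0.014]
tool_rot: [0.0, 0.746, 0.666, 0.0]
wrist_force: [1.3, -1.1, 3.3]
width: 0.0402
grip_force: 6.4
```

Call:
servo_tool(rows=[[[0, 0, 0], [0, 0, 0]], [[0, 0, 0], [0, 0, 0]], [[0, 0, 0], [0, 0, 0]], [[0, 0, 0], [0, 0, 0]]], hand=0.465)

```text
clock: 14.62
position: [0.5659, 0.0098, 0.014]
tool_rot: [0.0, 0.746, 0.666, 0.0]
wrist_force: [2.0, -2.8, 4.1]
width: 0.04
grip_force: 6.8
```

Call:
servo_tool(rows=[[[0, 0, 0], [0, 0, 0]], [[0, 0, 0], [0, 0, 0]], [[0, 0, 0], [0, 0, 0]], [[0, 0, 0], [0, 0, 0]]], hand=0.46)

```text
clock: 14.95
position: [0.5661, 0.0098, 0.0141]
tool_rot: [0.0, 0.746, 0.666, 0.001]
wrist_force: [2.9, -2.1, 5.2]
width: 0.0396
grip_force: 7.2
```

Call:
servo_tool(rows=[[[0, 0, 0], [0, 0, 0]], [[0, 0, 0], [0, 0, 0]], [[0, 0, 0], [0, 0, 0]], [[0, 0, 0], [0, 0, 0]]], hand=0.455)

```text
clock: 15.28
position: [0.5662, 0.0099, 0.0142]
tool_rot: [0.001, 0.746, 0.666, 0.001]
wrist_force: [3.3, -3.0, 5.5]
width: 0.039
grip_force: 8.4
```

Call:
servo_tool(rows=[[[0, 0.03, -0.05], [0, 0, 0]], [[0, 0, 0], [0, 0, 0]], [[0, 0, 0], [0, 0, 0]], [[0, 0, 0], [0, 0, 0]]])

```text
clock: 15.62
position: [0.5654, 0.01, 0.0142]
tool_rot: [-0.0, 0.746, 0.666, -0.0]
wrist_force: [3.1, -2.0, 2.0]
width: 0.0392
grip_force: 7.6
```

Call:
servo_tool(rows=[[[0, 0.0, -0.03], [0, 0, 0]], [[0, 0, 0], [0, 0, 0]], [[0, 0, 0], [0, 0, 0]], [[0, 0, 0], [0, 0, 0]]])

```text
clock: 15.95
position: [0.5647, 0.0101, 0.0142]
tool_rot: [-0.001, 0.746, 0.666, -0.001]
wrist_force: [1.7, -0.6, 0.6]
width: 0.0389
grip_force: 6.9
```

Call:
servo_tool(rows=[[[0, 0, 0], [0, 0, 0]], [[0, 0, 0], [0, 0, 0]], [[0, 0, 0], [0, 0, 0]], [[0, 0, 0], [0, 0, 0]]], hand=0.45)

```text
clock: 16.28
position: [0.5648, 0.0101, 0.0143]
tool_rot: [-0.001, 0.746, 0.666, -0.001]
wrist_force: [-0.1, -0.6, -0.2]
width: 0.0386
grip_force: 7.6
```

Call:
servo_tool(rows=[[[0, 0, 0], [0, 0, 0]], [[0, 0, 0], [0, 0, 0]], [[0, 0, 0], [0, 0, 0]], [[0, 0, 0], [0, 0, 0]]], hand=0.445)

```text
clock: 16.62
position: [0.5651, 0.0101, 0.0144]
tool_rot: [-0.0, 0.746, 0.666, -0.0]
wrist_force: [0.7, -0.3, -2.1]
width: 0.0381
grip_force: 8.3
```

Call:
servo_tool(rows=[[[0, 0, 0], [0, 0, 0]], [[0, 0, 0], [0, 0, 0]], [[0, 0, 0], [0, 0, 0]], [[0, 0, 0], [0, 0, 0]], [[0, 0, 0], [0, 0, 0]], [[0, 0, 0], [0, 0, 0]]])

```text
clock: 17.12
position: [0.5655, 0.0101, 0.0146]
tool_rot: [-0.0, 0.746, 0.666, -0.0]
wrist_force: [-0.1, -0.1, -0.5]
width: 0.038
grip_force: 8.3
```

Call:
servo_tool(rows=[[[0, 0, 0], [0, 0, 0]], [[0, 0, 0], [0, 0, 0]], [[0, 0, 0], [0, 0, 0]], [[0, 0, 0], [0, 0, 0]]], hand=0.44)

```text
clock: 17.45
position: [0.5656, 0.0101, 0.0146]
tool_rot: [-0.0, 0.746, 0.666, 0.0]
wrist_force: [0.1, 0.6, -1.3]
width: 0.0378
grip_force: 9.3
```

```bash
python3 -c "
from h import *
t=np.mean([vision.read_camera('top').astype(float) for _ in range(6)],0).astype(np.uint8)
cv2.imwrite('pics/topP.png',t)
cv2.imwrite('pics/t6.png',cv2.resize(t[150:225,160:220],(480,600),interpolation=cv2.INTER_CUBIC))
s=sense();print(s['width'],s['grip_force'],s['wrist_force'])"
```

```text
0.037673545381441804 9.25582006573677 [-0.07693233  0.77773822 -1.74726785]
```

View pics/t6.png

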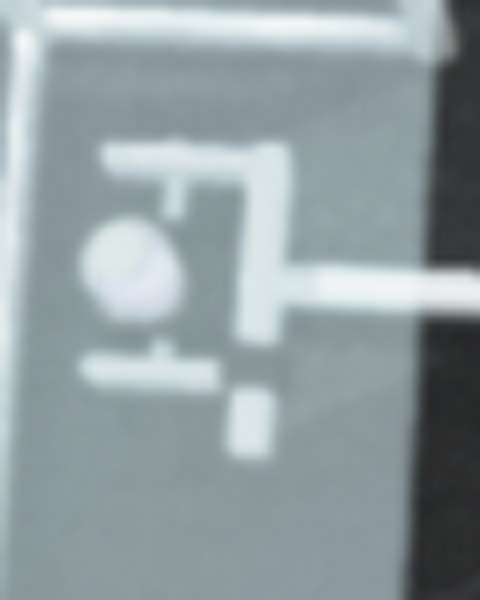

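Call:
servo_tool(rows=[[[0, 0, 0], [0, 0, 0]], [[0, 0, 0], [0, 0, 0]], [[0, 0, 0], [0, 0, 0]], [[0, 0, 0], [0, 0, 0]]], hand=0.445)

```text
clock: 18.08
position: [0.5657, 0.0101, 0.0146]
tool_rot: [-0.0, 0.746, 0.666, 0.0]
wrist_force: [-0.5, 0.1, -1.0]
width: 0.0382
grip_force: 8.3
```

Call:
servo_tool(rows=[[[0, 0, 0], [0, 0, 0]], [[0, 0, 0], [0, 0, 0]], [[0, 0, 0], [0, 0, 0]], [[0, 0, 0], [0, 0, 0]]], hand=0.45)

```text
clock: 18.42
position: [0.5657, 0.01, 0.0146]
tool_rot: [-0.0, 0.746, 0.666, 0.0]
wrist_force: [-0.2, 0.4, -1.5]
width: 0.0384
grip_force: 7.4
```

Call:
servo_tool(rows=[[[0, 0, 0], [0, 0, 0]], [[0, 0, 0], [0, 0, 0]], [[0, 0, 0], [0, 0, 0]], [[0, 0, 0], [0, 0, 0]]], hand=0.46)

```text
clock: 18.75
position: [0.5656, 0.01, 0.0146]
tool_rot: [-0.0, 0.746, 0.666, 0.0]
wrist_force: [-1.1, 0.6, -1.7]
width: 0.0393
grip_force: 5.5
```

Call:
servo_tool(rows=[[[0, 0, 0], [0, 0, 0]], [[0, 0, 0], [0, 0, 0]], [[0, 0, 0], [0, 0, 0]], [[0, 0, 0], [0, 0, 0]]], hand=0.47)

```text
clock: 19.08
position: [0.5656, 0.0098, 0.0146]
tool_rot: [-0.0, 0.746, 0.666, -0.0]
wrist_force: [-0.1, 0.2, -1.9]
width: 0.04
grip_force: 4.4
```

The back-off shows a clear pinch: about 4.5 N spring force at 0.47, then a steep rise to 9.3 N at 0.44. A hand value of 0.445 gives about 2.2 N a side.

Call:
servo_tool(rows=[[[0, 0, 0], [0, 0, 0]], [[0, 0, 0], [0, 0, 0]], [[0, 0, 0], [0, 0, 0]]], hand=0.455)

```text
clock: 19.33
position: [0.5658, 0.0098, 0.0147]
tool_rot: [0.0, 0.746, 0.666, 0.0]
wrist_force: [-0.9, 0.7, -2.9]
width: 0.0392
grip_force: 6.6
```

Call:
servo_tool(rows=[[[0, 0, 0], [0, 0, 0]], [[0, 0, 0], [0, 0, 0]], [[0, 0, 0], [0, 0, 0]], [[0, 0, 0], [0, 0, 0]], [[0, 0, 0], [0, 0, 0]], [[0, 0, 0], [0, 0, 0]]], hand=0.445)

```text
clock: 19.83
position: [0.5657, 0.0098, 0.0147]
tool_rot: [0.0, 0.746, 0.666, 0.0]
wrist_force: [0.1, -0.2, -1.1]
width: 0.0382
grip_force: 8.3
```

Call:
servo_tool(rows=[[[-0.1, 0.01, 0], [0, 0, 0]], [[-0.2, 0.02, 0], [0, 0, 0]], [[-0.3, 0.03, 0], [0, 0, 0]], [[-0.3, 0.03, 0], [0, 0, 0]], [[-0.3, 0.03, 0], [0, 0, 0]], [[-0.3, 0.03, 0], [0, 0, 0]], [[-0.3, 0.03, 0], [0, 0, 0]], [[-0.3, 0.03, 0], [0, 0, 0]], [[-0.3, 0.03, 0], [0, 0, 0]], [[-0.3, 0.03, 0], [0, 0, 0]], [[-0.2, 0.02, 0], [0, 0, 0]], [[-0.1, 0.01, 0], [0, 0, 0]]])

```text
clock: 20.83
position: [0.5652, -0.0208, 0.0146]
tool_rot: [0.0, 0.746, 0.666, -0.0]
wrist_force: [0.2, 0.9, -1.8]
width: 0.0384
grip_force: 8.2
```

```bash
cat >> h.py <<'E'
def cap(u0,u1,ref=None):
    t=vision.read_camera('top');g=t[165:215,u0:u1].astype(float)
    return t
E
python3 -c "
from h import *
t=vision.read_camera('top');cv2.imwrite('pics/topQ.png',t)
a=cv2.imread('pics/topP.png')
# template match of cap patch from picture P (cap at crop (130,265)/8)
c=a[175:193,168:185]
r=cv2.matchTemplate(t[165:205,160:230],c,cv2.TM_CCOEFF_NORMED);m=cv2.minMaxLoc(r);print(m[1],np.array(m[3])+[160,165],'from [168 175]')
s=sense();print(s['position'],s['grip_force'],s['width'])"
```

```text
0.9955087304115295 [179 175] from [168 175]
[ 0.56522127 -0.02090595  0.01460745] 8.225555884419009 0.037931932461340086
```

The bottle moved 11 px, about 30 mm, along with the reacher. Carrying on.

Call:
servo_tool(rows=[[[-0.2, 0.02, 0], [0, 0, 0]], [[-0.4, 0.035, 0], [0, 0, 0]], [[-0.4, 0.035, 0], [0, 0, 0]], [[-0.4, 0.035, 0], [0, 0, 0]], [[-0.4, 0.035, 0], [0, 0, 0]], [[-0.4, 0.035, 0], [0, 0, 0]], [[-0.4, 0.035, 0], [0, 0, 0]], [[-0.4, 0.035, 0], [0, 0, 0]], [[-0.4, 0.035, 0], [0, 0, 0]], [[-0.4, 0.035, 0], [0, 0, 0]], [[-0.4, 0.035, 0], [0, 0, 0]], [[-0.4, 0.035, 0], [0, 0, 0]]])

```text
clock: 21.88
position: [0.5641, -0.0668, 0.0147]
tool_rot: [-0.0, 0.746, 0.666, 0.0]
wrist_force: [-0.4, 0.6, -1.5]
width: 0.0384
grip_force: 8.2
```

Call:
servo_tool(rows=[[[-0.4, 0.035, 0], [0, 0, 0]], [[-0.4, 0.035, 0], [0, 0, 0]], [[-0.4, 0.035, 0], [0, 0, 0]], [[-0.4, 0.035, 0], [0, 0, 0]], [[-0.4, 0.035, 0], [0, 0, 0]], [[-0.4, 0.035, 0], [0, 0, 0]], [[-0.4, 0.035, 0], [0, 0, 0]], [[-0.4, 0.035, 0], [0, 0, 0]], [[-0.4, 0.035, 0], [0, 0, 0]], [[-0.4, 0.035, 0], [0, 0, 0]], [[-0.4, 0.035, 0], [0, 0, 0]], [[-0.4, 0.035, 0], [0, 0, 0]]])

```text
clock: 22.88
position: [0.5629, -0.1149, 0.0146]
tool_rot: [-0.0, 0.746, 0.666, -0.0]
wrist_force: [0.2, 1.5, -1.7]
width: 0.0379
grip_force: 8.2
```

Call:
servo_tool(rows=[[[-0.4, 0.035, 0], [0, 0, 0]], [[-0.4, 0.035, 0], [0, 0, 0]], [[-0.4, 0.035, 0], [0, 0, 0]], [[-0.4, 0.035, 0], [0, 0, 0]], [[-0.4, 0.035, 0], [0, 0, 0]], [[-0.4, 0.035, 0], [0, 0, 0]], [[-0.4, 0.035, 0], [0, 0, 0]], [[-0.4, 0.035, 0], [0, 0, 0]], [[-0.4, 0.035, 0], [0, 0, 0]], [[-0.3, 0.03, 0], [0, 0, 0]], [[-0.1, 0.01, 0], [0, 0, 0]], [[0, 0, 0], [0, 0, 0]]])

```text
clock: 23.88
position: [0.5619, -0.1557, 0.0147]
tool_rot: [0.0, 0.746, 0.666, -0.0]
wrist_force: [-0.3, -1.4, -0.7]
width: 0.0381
grip_force: 8.3
```

```bash
python3 -c "
from h import *
t=vision.read_camera('top');cv2.imwrite('pics/topR.png',t)
c=cv2.imread('pics/topP.png')[175:193,168:185]
r=cv2.matchTemplate(t[150:215,160:280],c,cv2.TM_CCOEFF_NORMED);m=cv2.minMaxLoc(r);p=np.array(m[3])+[160,150];print(m[1],p)
print(ray('top',p[0]+8,p[1]+8,.06))
s=sense();print(s['position'],s['grip_force'],s['width'],s['wrist_force'])
cv2.imwrite('pics/t7.png',cv2.resize(t[140:230,150:330],(800,400),interpolation=cv2.INTER_CUBIC))"
```

```text
0.9005188345909119 [228 177]
[0.57103097 0.0697783  0.06      ]
[ 0.5619253  -0.15568195  0.01469318] 8.302305936813354 0.03781056081424471 [-0.22428251  0.2219133  -1.6383537 ]
```

View pics/t7.png

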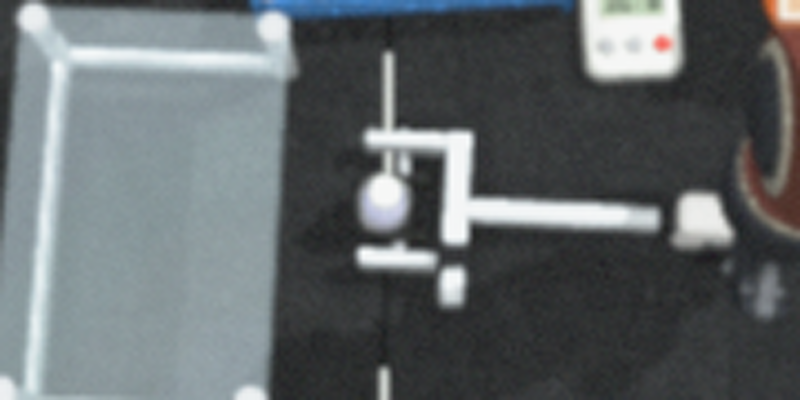

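The bottle stands upright at crop (383,203), well clear of the riser. Releasing gradually.

Call:
servo_tool(rows=[[[0, 0, 0.05], [0, 0, 0]], [[0, 0, 0], [0, 0, 0]], [[0, 0, 0], [0, 0, 0]]], hand=0.46)

```text
clock: 24.18
position: [0.5619, -0.1555, 0.0142]
tool_rot: [0.0, 0.746, 0.666, -0.0]
wrist_force: [0.0, -1.0, -0.7]
width: 0.0395
grip_force: 5.5
```

Call:
servo_tool(rows=[[[0, 0, 0], [0, 0, 0]], [[0, 0, 0], [0, 0, 0]], [[0, 0, 0], [0, 0, 0]]], hand=0.5)

```text
clock: 24.43
position: [0.5619, -0.1544, 0.0141]
tool_rot: [-0.0, 0.746, 0.666, 0.0]
wrist_force: [0.2, -1.1, -1.2]
width: 0.0427
grip_force: 4.1
```

Call:
servo_tool(rows=[[[0, 0, 0], [0, 0, 0]], [[0, 0, 0], [0, 0, 0]], [[0, 0, 0], [0, 0, 0]]], hand=0.55)

```text
clock: 24.68
position: [0.5619, -0.1543, 0.014]
tool_rot: [-0.0, 0.746, 0.666, 0.0]
wrist_force: [-0.2, 0.6, -0.8]
width: 0.0476
grip_force: 3.4
```

Call:
servo_tool(rows=[[[0, 0, 0], [0, 0, 0]], [[0, 0, 0], [0, 0, 0]], [[0, 0, 0], [0, 0, 0]], [[0, 0, 0], [0, 0, 0]]], hand=0.62)

```text
clock: 25.02
position: [0.5624, -0.1547, 0.0144]
tool_rot: [0.0, 0.746, 0.666, 0.0]
wrist_force: [0.9, -0.1, 0.5]
width: 0.0528
grip_force: 0.0
```

Call:
servo_tool(rows=[[[0, 0, 0], [0, 0, 0]], [[0, 0, 0], [0, 0, 0]], [[0, 0, 0], [0, 0, 0]], [[0, 0, 0], [0, 0, 0]], [[0, 0, 0], [0, 0, 0]], [[0, 0, 0], [0, 0, 0]], [[0, 0, 0], [0, 0, 0]]], hand=1)

```text
clock: 25.6
position: [0.562, -0.1547, 0.0141]
tool_rot: [-0.0, 0.746, 0.666, 0.0]
wrist_force: [0.7, 0.2, -0.8]
width: 0.0856
grip_force: 0.0
```

Call:
servo_tool(rows=[[[0, 0, -0.5], [0, 0, 0]], [[0, 0, -1], [0, 0, 0]], [[0, 0, -1.5], [0, 0, 0]], [[0, 0, -2], [0, 0, 0]], [[0, 0, -2], [0, 0, 0]], [[0, 0, -2], [0, 0, 0]], [[0, 0, -2], [0, 0, 0]], [[0, 0, -2], [0, 0, 0]], [[0, 0, -1], [0, 0, 0]], [[0, 0, 0], [0, 0, 0]], [[0, 0, 0], [0, 0, 0]], [[0, 0, 0], [0, 0, 0]]])

```text
clock: 26.6
position: [0.561, -0.1546, 0.1531]
tool_rot: [-0.001, 0.746, 0.666, -0.001]
wrist_force: [0.3, 0.3, 0.1]
width: 0.0853
grip_force: 0.0
```

```bash
python3 -c "
from h import *
t=vision.read_camera('side')
cv2.imwrite('pics/s8.png',cv2.resize(t[120:320,140:360],(660,600),interpolation=cv2.INTER_CUBIC))
s=sense();print(s['position'],s['wrist_force'])"
```

```text
[ 0.56090242 -0.15457861  0.15276109] [-0.17371334  0.99619423  0.46233156]
```

View pics/s8.png

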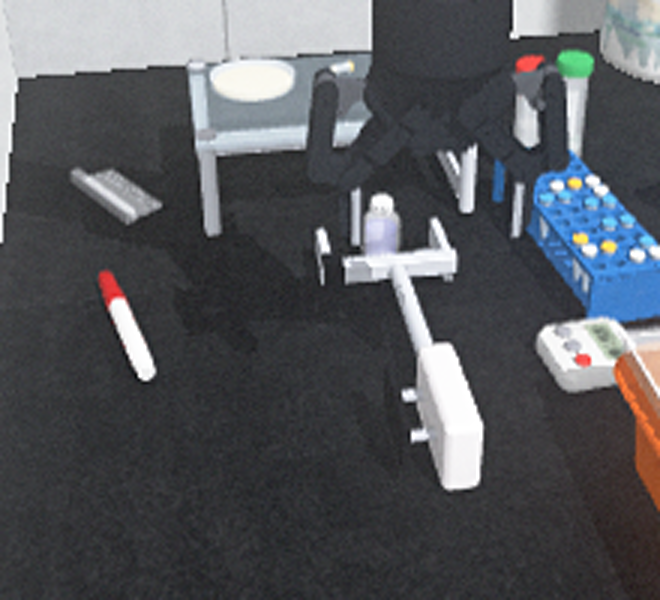

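The bottle stands upright at (380,228) between the open jaws. The reacher is standing free on the worktop and the gripper is clear above it.

```bash
python3 -c "
from h import *
print(ticket.finish_job())"
```

```text
the job is handed in; nothing more can be done
None
```

I drew the dye bottle out with the reacher and left it upright on the free worktop, about 60 mm in front of the riser. The jaws are open, the reacher is standing clear of the arm, and the job is handed in; I haven't seen the judge's result.

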